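# Shift a stopped laboratory stirrer into its slow range

## Robot

A 6-joint arm with a two-finger parallel gripper is mounted at the origin on the work surface. World frame = base frame: x ahead of the robot, y to its left, z up, the work surface at z = 0. Lengths are in m, angles in degrees, forces in N, time in s.
With the tool pointing down it reaches from about 0.275 to 1 m from the base axis. Payload 8.4 kg.
Tool frame: the origin (TCP) lies on the centre line of the jaws, within the pads' length; the fingertips stand 19 mm ahead of it and the grasp point (between the pads) is the TCP; z points along the fingers, y is the direction in which the jaws open and shut (so a half turn about z gives the same grasp; the last joint's range is limited). The gripper opens to 85 mm and grips with 20 to 120 N. Pads are 22 mm wide; open, the fingers measure 114 mm over their backs; the gripper's body (76 mm by 85 mm) begins 54 mm behind the grasp point. The pads swing forward as they close: fully open they stand 13 mm farther back than shut.
Start: joints at [65.925, 20.225, 93.587, -0, 66.188, -0.138], TCP at [0.254, 0.571, 0.212] pointing down, gripper open.
Joint ranges: [-150.9, 150.9], [-52.94, 120.26], [3.33, 152.33], [-74.26, 254.26], [0, 154.13], [-172.89, 172.89]. Speed limits (degrees/s): [127.2, 127.2, 159.86, 180, 180, 180].

## Interface

Orientations are given as a 3x3 rotation matrix whose columns are the frame's x, y, z axes.
In Python, from rig import sensors, get_image, env gives the robot as it stands.
- The arm moves only by the tool play_rows, never from a script. Its arguments are lists of equal length, an entry for each row: "turn": the turn, a rotation vector about the tool's x, y, z in degrees, a list of three; "delta_pos": the shift along the tool's x, y, z in cm, a list of three; "jaw": the closure, from -1 (fully open) to 1 (shut), so that 0 is half open. In form: {"turn": [[rx, ry, rz], ...], "delta_pos": [[dx, dy, dz], ...], "jaw": [jaw, ...]}. A call has 1 to 10 rows; each row shifts and turns the commanded pose from where the row before left it, along the tool's axes as they then stand; what a row does not reach is not made up. A row lasts 1/10 s, in which the tool goes at most 50 mm and 8.59 degrees, less where a joint would pass 70% of its speed; a pose out of reach is approached as far as the arm can. A call with a gripper value outside its range is refused whole. The fingers move at their own pace and stop on an object; the grip force is fixed at half the most. Time passes only in rows, so rows that do not move let the fingers close. It gives the time, the measured TCP pose, the force and the opening at its end, in the units of the state.
- sensors.get_obs(): the state, without advancing time (a new reading comes with each control period).
- get_image(name): name is "scene" or "top" or "wrist"; returns a dict with "color" (420x560x3 uint8, red, green, blue), "vfov" (degrees; the focal length in pixels is half the picture's height over the tangent of half this angle, whatever the lens; pixels are square), "cx", "cy" (the principal point, pixels), "rvec" (rotation vector, rad) and "tvec" (3), from world to camera coordinates, as OpenCV has them. Camera axes: x right, y down, z forward; pixel columns grow to the right and rows downward; lengths in m; the calibration is good to about 2 mm. A picture is of the moment at which its call begins. There is no depth.
- env.close_job(): hands the job in, once; it reports no verdict.
The state is a dict: "clock": time; "q": joint angles; "joint_velocities": joint speeds; "effort": joint torques, N m; "tool_pos": TCP position; "eef_rot": TCP orientation; "ft_force": force on the tool from outside, world axes, zero at the start; "wrist_torque": the same for the moment, N m; "opening": finger opening in m.
Only numpy, scipy, OpenCV 4.12 (cv2) and the standard library are available. Lean on these libraries where they do the work, as an engineer would, in place of code of your own. Each camera call takes 0.05 s, during which the arm holds its last target. There are 200 camera calls.

## Task

The bench stirrer is switched off in its fast range; put it into the slow range for the thick gel. Ease the gear knob on top of its head down until the gear rests lightly on the teeth, rock the stirring shaft gently by the hand collar on its upper end until you feel the teeth mesh, then press the knob fully home and let go. Never force the teeth together or wind the shaft on once it has gone stiff, and leave the bowl, dish, bottle and spatula where they are.

Things in the scene. Friction and masses are not known exactly. Their poses are not given: they have to be found in the camera images.
- stirrer: Overhead stirrer on its plate stand, fixed to the bench. Origin at the underside of the base plate (320 x 210 x 12), z up; -x is its front (panel with speed dial). Out of the top of its white head, on the centre line, stand the stirring shaft with a hand collar at x = -70 and the gear knob at x = +20. The stand's 16 mm rod rises at x = +130 to 302 above the bench.
- drive_head: White head of the stirrer, rigid, 200 (x, -115 to +85) x 86 (y), flat top 250 above the bench; same origin and axes as the stirrer. It carries the stirring shaft: a steel bar 10 mm thick, upright through the head at x = -70, with a knurled hand collar on its upper end. The shaft turns endlessly either way, freely (0.02 N m) until meshed, and neither lifts nor sinks.
- shaft_grip (a point): Where to hold the shaft: the middle of its round hand collar, 24 mm across, from 284 to 312 above the bench, on the shaft's axis, 298 high. Once the teeth have meshed the shaft is tied to the stopped motor and goes stiff: past the free play its torque rises by about 0.1 N m for each 0.05 rad of further turning (0.1 N m puts 6 N on the teeth).
- ring_centre (a point): Inside the head, unseen: centre of the shaft's sprung ring of 4 straight dog teeth (90 degrees apart, mean radius 17 mm). The knob's gear above it has the same teeth. At the start they stand butt to butt, by how much is hidden; turning the shaft up to 80 degrees either way passes a mesh. Free play when meshed: about 5 degrees each way. More than 14 N between the teeth harms them.
- gear_knob: Gear knob: black disc 26 mm across, 13 thick, on an 8 mm steel rod that slides straight down into the head, 14 mm from fast range (up) to slow range (down). It starts 0 to 1.5 mm below up. Friction of about 5 N keeps it wherever it is left. When meshed it goes down against only that friction to a firm stop. Origin on its axis, at bench height when up.
- knob_top (a point): Centre of the knob's top face: 286 above the bench when up, 272 fully home. 4 mm below up, its gear meets the shaft's teeth; if butt to butt, the ring's spring gives 6 mm more (push on the knob 6 to 11 N), then it is solid. Left within those 6 mm the spring keeps ring and gear together and they drop into mesh by themselves, the knob staying still. Over 19 N on the blocked knob harms the teeth.
- bowl: Bystander: steel bowl, 116 mm across, 52 mm high, loose on the base plate under the paddle; origin at its underside.
- graft_dish: Bystander: white ceramic dish, 84 mm across, 36 mm high, loose on the bench to the stirrer's +y side; origin at its underside.
- saline_bottle: Bystander: clear bottle with white cap, 62 mm across, 150 mm high, loose on the bench to the stirrer's -y side; origin at its underside.
- spatula: Bystander: spatula with a blue handle, 180 mm long, lying loose on the bench beyond the bottle; origin at its underside.

How it is judged (in metres and radians):
At the end, for the whole second after the job is handed in: The gear knob stays fully home by itself (its top within 1.5 mm of 272 mm above the bench), which it can only do with the teeth meshed, and is at rest (z of knob_top in the frame of stirrer below 0.2735 m and linear speed of gear_knob below 0.01 m/s); the robot touches nothing.
It fails at once if the teeth are forced: more than 14 N between the knob's gear and the shaft's tooth ring (contact force between gear_knob and drive_head above 14 N).
It fails at once if a bystander is disturbed (moved more than 20 mm) (distance of any of bowl, graft_dish, saline_bottle, spatula from where it was at the start of the episode above 0.02 m).
It also fails if it takes over 64 s, if anything falls off the work surface, if the arm or the gripper's body presses on something with over 40 N, if the wrist force passes 120 N, or if a joint passes its speed limit or range.

## Working session

There is one attempt and no reset: what is moved stays moved. The work goes in short steps, Python scripts to look and compute and a tool call to move; the robot and the scene stay as the last step left them, time stands still between calls to the robot, and variables do not carry over. Pictures are saved under pics/ and viewed, about 8 in all and at most 12, crops included, and the job is handed in when it is done.

Besides the shell and the picture viewer there is one more tool, called after "Emit:" as name(argument=value, ...) on one line, values as JSON. play_rows: Moves the arm, as the interface text tells. Its arguments: {"type":"object","properties":{"turn":{"type":"array"},"delta_pos":{"type":"array"},"jaw":{"type":"array"}},"required":["turn","delta_pos","jaw"]}

```bash
mkdir -p pics
cat > h.py <<'E'
import numpy as np,cv2
from rig import sensors,get_image,env
def snap(n,f):
    d=get_image(n); cv2.imwrite(f'pics/{f}.png',cv2.cvtColor(d['color'],cv2.COLOR_RGB2BGR))
    np.savez(f'pics/{f}.npz',**{k:np.array(v) for k,v in d.items() if k!='color'}); return d
def cam(f):
    d=np.load(f'pics/{f}.npz'); R=cv2.Rodrigues(d['rvec'])[0]; fl=210/np.tan(np.radians(float(d['vfov']))/2)
    return R,d['tvec'].ravel(),fl,float(d['cx']),float(d['cy'])
def atz(f,u,v,z):
    R,t,fl,cx,cy=cam(f); c=-R.T@t; r=R.T@np.array([(u-cx)/fl,(v-cy)/fl,1]); return c+r*(z-c[2])/r[2]
def proj(f,p):
    R,t,fl,cx,cy=cam(f); q=R@np.array(p)+t; return [cx+fl*q[0]/q[2],cy+fl*q[1]/q[2]]
E
python3 - <<'E'
from h import *
a=[cv2.cvtColor(snap(n,n+'0')['color'],cv2.COLOR_RGB2BGR) for n in('scene','top')]
for n in('scene0','top0'):
    R,t,*k=cam(n);print(n,-R.T@t,R[2],k)
o=sensors.get_obs();print(o)
E
```

```text
scene0 [1.18758628 0.00179922 1.01252661] [-0.62641847 -0.02628712 -0.77904357] [np.float64(509.154155245729), 276.92557036103256, 211.70325486987272]
top0 [ 0.42145615 -0.03244232  1.13162019] [ 0.10485067  0.03038545 -0.99402367] [np.float64(393.57156989476425), 275.2335651192934, 201.96740488010732]
{'clock': 0.1, 'q': array([ 6.59264232e+01,  2.02608073e+01,  9.36250442e+01,  8.80586898e-04,
        6.61886791e+01, -1.36489640e-01]), 'joint_velocities': array([ 0.10808975, -0.06739458, -0.20172105,  0.03451209,  0.03173203,
        0.05904733]), 'effort': array([-6.98013682e-04, -6.06354046e+01, -3.42816567e+01, -8.86234352e-05,
        4.02896869e-03,  2.43492104e-05]), 'tool_pos': array([0.25337987, 0.57082912, 0.21091011]), 'eef_rot': array([[-9.13988993e-01,  4.05738617e-01, -5.43448206e-04],
       [ 4.05738981e-01,  9.13988229e-01, -1.18192768e-03],
       [ 1.71515595e-05, -1.30076701e-03, -9.99999154e-01]]), 'ft_force': array([ 0.09816619,  0.76106217, -0.07458993]), 'wrist_torque': array([-0.00445062, -0.0356275 , -0.0081027 ]), 'opening': 0.08533686837284668}
```

View pics/scene0.png

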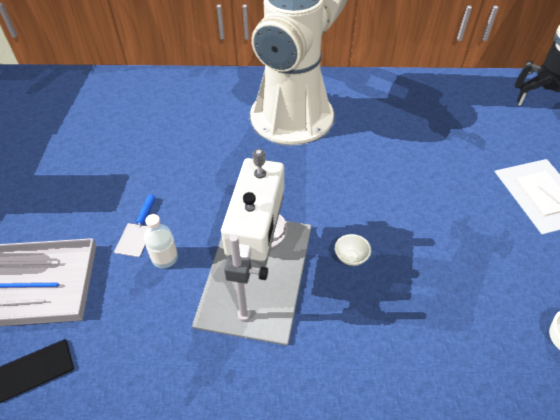

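View pics/top0.png

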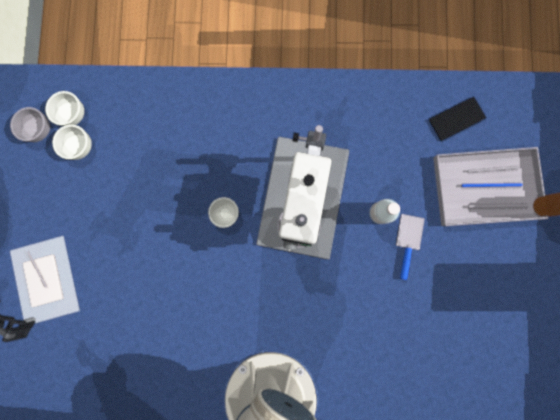

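The scene view shows the collar near (260,156) and the knob near (249,199). In the top view the collar is near (301,220) and the knob near (309,180). I'll enlarge both.

Run:
```python
from h import *
a=cv2.imread('pics/scene0.png')[140:220,220:300]; b=cv2.imread('pics/top0.png')[165:245,265:345]
cv2.imwrite('pics/c1.png',cv2.resize(np.hstack([a,b]),None,fx=5,fy=5,interpolation=cv2.INTER_CUBIC))
```

```text
(no output)
```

View pics/c1.png

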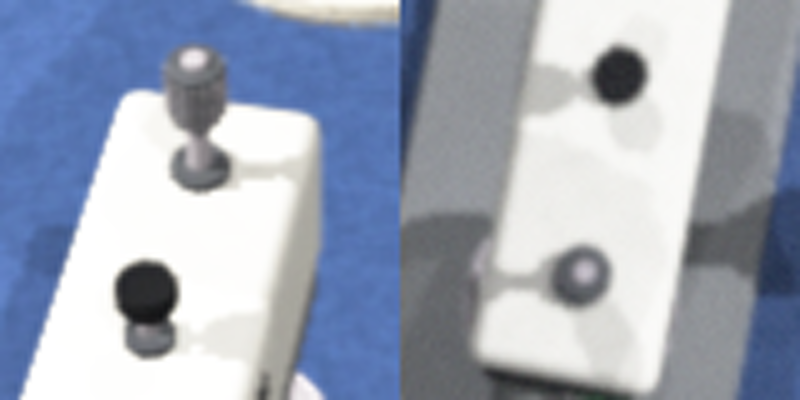

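Enlarged: in the scene view the collar top is at (259,152) and the knob top at (249.3,197). In the top view the collar top is at (301.6,219.5) and the knob at (308.8,180).

Run:
```python
from h import *
c=[atz('scene0',258.9,151.7,.312),atz('top0',301.7,219.5,.312)]
k=[atz('scene0',249.3,197,.2855),atz('top0',308.8,180,.2855)]
print(c,k)
for i in(0,1):d=k[i]-c[i];print(np.hypot(*d[:2]),np.degrees(np.arctan2(d[1],d[0])))
```

```text
[array([ 0.47469282, -0.06127336,  0.312     ]), array([ 0.47264076, -0.06352323,  0.312     ])] [array([ 0.56857294, -0.07560989,  0.2855    ]), array([ 0.56050238, -0.07807033,  0.2855    ])]
0.0949684800395314 -8.682617808421094
0.08905775065934306 -9.401084344712858
```

Emit:
play_rows(turn=[[0, 0, 0], [0, 0, 0], [0, 0, 0], [0, 0, 0], [0, 0, 0], [0, 0, 0], [0, 0, 0], [0, 0, 0], [0, 0, 0], [0, 0, 0]], delta_pos=[[0, 0, -4], [0, 0, -4], [0, 0, -4], [0, 0, -4], [0, 0, -4], [-3, -2.6, 0], [-3, -2.6, 0], [-3, -2.6, 0], [-3, -2.6, 0], [-3, -2.6, 0]], jaw=[1, 1, 1, 1, 1, 1, 1, 1, 1, 1])

```text
clock: 1.1
tool_pos: [0.3382, 0.39, 0.4112]
eef_rot: [[-0.914, 0.405, -0.0], [0.405, 0.914, -0.0], [0.0, -0.001, -1.0]]
ft_force: [-0.0, 1.2, 0.5]
opening: -0.0
```

Emit:
play_rows(turn=[[0, 0, 0], [0, 0, 0], [0, 0, 0], [0, 0, 0], [0, 0, 0], [0, 0, 0], [0, 0, 0], [0, 0, 0], [0, 0, 0], [0, 0, 0]], delta_pos=[[-3, -2.6, 0], [-3, -2.6, 0], [-3, -2.6, 0], [-3, -2.6, 0], [-3, -2.6, 0], [-3, -2.6, 0], [-3, -2.6, 0], [-3, -2.6, 0], [-3, -2.6, 0], [0, 0, 0]], jaw=[1, 1, 1, 1, 1, 1, 1, 1, 1, 1])

```text
clock: 2.1
tool_pos: [0.491, 0.0645, 0.411]
eef_rot: [[-0.912, 0.409, -0.0], [0.409, 0.912, -0.002], [-0.0, -0.002, -1.0]]
ft_force: [0.0, 0.1, -0.2]
opening: -0.0001
```

Run:
```python
from h import *
o=sensors.get_obs();print(o);snap('wrist','w1');R,t,*k=cam('w1');print(-R.T@t,R,k)
for p in([.4735,-.0625,.312],[.5624,-.0766,.2855]):print(proj('w1',p))
```

```text
{'clock': 2.1, 'q': array([ 7.37184562e+00,  5.64477442e-01,  9.29437537e+01, -8.94379393e-02,
        8.65241893e+01, -5.84591942e+01]), 'joint_velocities': array([ 3.6883756 , -0.81978309,  0.85418197,  2.34563646,  0.73308477,
        4.38728669]), 'effort': array([ -2.1026203 , -39.76724625, -39.65198278,  -0.42276923,
        -0.10411156,  -0.92049927]), 'tool_pos': array([0.4909727 , 0.06446404, 0.41103538]), 'eef_rot': array([[-9.12381041e-01,  4.09341795e-01, -3.61174792e-04],
       [ 4.09341819e-01,  9.12379668e-01, -1.61782858e-03],
       [-3.32716317e-04, -1.62392007e-03, -9.99998626e-01]]), 'ft_force': array([ 0.04432709,  0.05507803, -0.17991984]), 'wrist_torque': array([-0.01595202,  0.04171642,  0.01493422]), 'opening': -7.722254587221184e-05}
[0.42542814 0.09333486 0.5724758 ] [[ 0.40794356  0.91300581 -0.00156385]
 [ 0.8756743  -0.39077739  0.28370328]
 [ 0.25841162 -0.11710435 -0.95891084]] [np.float64(358.04914410170676), 282.0682619652908, 208.9199751340107]
[np.float64(125.97613001938191), np.float64(246.06513559975903)]
[np.float64(174.99792842844818), np.float64(322.607336853937)]
```

View pics/w1.png

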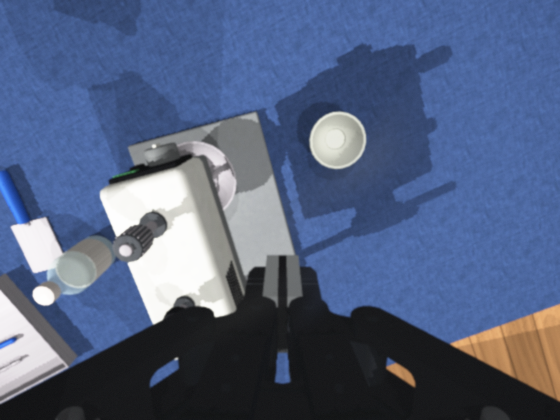

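The collar top shows at (125,247), against a prediction of (126,246), so the fix is good. Next I move over the knob and descend.

Emit:
play_rows(turn=[[0, 0, 0], [0, 0, 0], [0, 0, 0], [0, 0, 0], [0, 0, 0], [0, 0, 0], [0, 0, 0], [0, 0, 0]], delta_pos=[[-3.07, -2.49, 0], [-3.07, -2.49, 0], [-3.07, -2.49, 0], [-3.07, -2.49, 0], [0, 0, 3], [0, 0, 3], [0, 0, 1.5], [0, 0, 0]], jaw=[1, 1, 1, 1, 1, 1, 1, 1])

```text
clock: 2.95
tool_pos: [0.5601, -0.0714, 0.334]
eef_rot: [[-0.914, 0.405, -0.005], [0.405, 0.914, 0.001], [0.005, -0.001, -1.0]]
ft_force: [-0.5, -0.5, 0.7]
opening: 0.0001
```

Run:
```python
from h import *
o=sensors.get_obs();print(o['tool_pos'],o['ft_force'],o['wrist_torque']);snap('scene','s1');snap('top','t1')
print(proj('s1',o['tool_pos']-[0,0,.019]))
a=cv2.imread('pics/s1.png')[130:230,200:300]; b=cv2.imread('pics/t1.png')[150:250,255:355]
cv2.imwrite('pics/c2.png',cv2.resize(np.hstack([a,b]),None,fx=4,fy=4,interpolation=cv2.INTER_CUBIC))
```

```text
[ 0.56009544 -0.0714113   0.3339844 ] [-0.51849974 -0.45545921  0.73434942] [-0.03454361 -0.03827277 -0.02633342]
[np.float64(251.00774322807786), np.float64(183.14471197053712)]
```

View pics/c2.png

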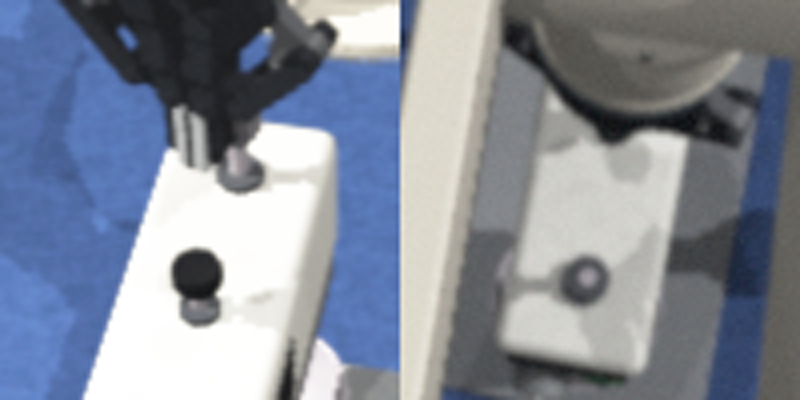

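The knob top is at about (249.2,197.5), and the fingertips end near (249,171), where I expected row 183. I'll check the numbers.

Run:
```python
from h import *
o=sensors.get_obs();p=o['tool_pos'];print(p,o['q'],o['joint_velocities'])
for dz in(.02,0,-.019):print(dz,proj('s1',p+[0,0,dz]))
for z in(.286,.315,.334,.35):print(z,atz('s1',248.8,171,z))
print(atz('s1',249.2,197.5,.2855),proj('s1',[.5624,-.0766,.2855]))
```

```text
[ 0.56167433 -0.07181491  0.33706898] [-7.44624610e+00  9.44544908e+00  9.19401378e+01  1.31349560e-02
  7.86159191e+01 -7.35646081e+01] [-0.26298023 -0.62649341 -1.45172227 -0.12470632  0.02042805 -0.13381865]
0.02 [np.float64(249.5275193082183), np.float64(167.91946097657956)]
0 [np.float64(250.11321740351892), np.float64(175.5976500934118)]
-0.019 [np.float64(250.65155061532144), np.float64(182.65491089254394)]
0.286 [ 0.50214848 -0.08070695  0.286     ]
0.315 [ 0.52950839 -0.07741364  0.315     ]
0.334 [ 0.54743384 -0.07525595  0.334     ]
0.35 [ 0.56252896 -0.07343895  0.35      ]
[ 0.56980811 -0.07572086  0.2855    ] [np.float64(248.9796708801373), np.float64(194.50156691801584)]
```

Emit:
play_rows(turn=[[0, 0, 0], [0, 0, 0], [0, 0, 0], [0, 0, 0]], delta_pos=[[-0.3, -0.4, 0], [0, 0, 1], [0, 0, 1], [0, 0, 0]], jaw=[1, 1, 1, 1])

```text
clock: 3.45
tool_pos: [0.5618, -0.0775, 0.3148]
eef_rot: [[-0.914, 0.406, -0.003], [0.406, 0.914, 0.0], [0.003, -0.001, -1.0]]
ft_force: [-0.4, 0.6, 0.4]
opening: 0.0003
```

Emit:
play_rows(turn=[[0, 0, 0], [0, 0, 0], [0, 0, 0], [0, 0, 0]], delta_pos=[[0, 0, 0.3], [0, 0, 0.3], [0, 0, 0], [0, 0, 0]], jaw=[1, 1, 1, 1])

```text
clock: 3.85
tool_pos: [0.5628, -0.0776, 0.3107]
eef_rot: [[-0.914, 0.406, 0.0], [0.406, 0.914, -0.0], [-0.0, 0.0, -1.0]]
ft_force: [-0.6, -0.6, -0.5]
opening: 0.0001
```

Emit:
play_rows(turn=[[0, 0, 0], [0, 0, 0], [0, 0, 0]], delta_pos=[[0, 0, 0.2], [0, 0, 0.2], [0, 0, 0]], jaw=[1, 1, 1])

```text
clock: 4.15
tool_pos: [0.5626, -0.0776, 0.3063]
eef_rot: [[-0.914, 0.406, -0.0], [0.406, 0.914, 0.0], [0.0, -0.0, -1.0]]
ft_force: [-0.0, 0.3, -0.9]
opening: -0.0001
```

Emit:
play_rows(turn=[[0, 0, 0], [0, 0, 0], [0, 0, 0]], delta_pos=[[0, 0, 0.1], [0, 0, 0.1], [0, 0, 0]], jaw=[1, 1, 1])

```text
clock: 4.45
tool_pos: [0.5626, -0.0776, 0.3044]
eef_rot: [[-0.914, 0.406, -0.0], [0.406, 0.914, 0.0], [0.0, -0.0, -1.0]]
ft_force: [0.2, -0.1, -0.4]
opening: 0.0002
```

Emit:
play_rows(turn=[[0, 0, 0], [0, 0, 0], [0, 0, 0]], delta_pos=[[0, 0, 0.1], [0, 0, 0], [0, 0, 0]], jaw=[1, 1, 1])

```text
clock: 4.75
tool_pos: [0.5627, -0.0776, 0.3036]
eef_rot: [[-0.914, 0.406, -0.0], [0.406, 0.914, -0.0], [-0.0, -0.0, -1.0]]
ft_force: [0.1, -0.2, -0.3]
opening: -0.0002
```

Emit:
play_rows(turn=[[0, 0, 0], [0, 0, 0], [0, 0, 0]], delta_pos=[[0, 0, 0.1], [0, 0, 0], [0, 0, 0]], jaw=[1, 1, 1])

```text
clock: 5.05
tool_pos: [0.5627, -0.0776, 0.3026]
eef_rot: [[-0.914, 0.406, -0.0], [0.406, 0.914, 0.0], [0.0, -0.0, -1.0]]
ft_force: [0.0, -0.4, -0.1]
opening: -0.0001
```

Emit:
play_rows(turn=[[0, 0, 0], [0, 0, 0], [0, 0, 0]], delta_pos=[[0, 0, 0.1], [0, 0, 0], [0, 0, 0]], jaw=[1, 1, 1])

```text
clock: 5.35
tool_pos: [0.5627, -0.0776, 0.3016]
eef_rot: [[-0.914, 0.406, -0.0], [0.406, 0.914, 0.0], [0.0, 0.0, -1.0]]
ft_force: [0.6, -0.7, 0.6]
opening: 0.0002
```

Emit:
play_rows(turn=[[0, 0, 0], [0, 0, 0], [0, 0, 0]], delta_pos=[[0, 0, 0.1], [0, 0, 0], [0, 0, 0]], jaw=[1, 1, 1])

```text
clock: 5.65
tool_pos: [0.5627, -0.0776, 0.3005]
eef_rot: [[-0.914, 0.406, -0.0], [0.406, 0.914, 0.0], [0.0, -0.0, -1.0]]
ft_force: [0.4, -0.0, -0.2]
opening: -0.0001
```

Run:
```python
from h import *
o=sensors.get_obs();print(o['tool_pos'],o['ft_force']);snap('scene','s2')
print(proj('s2',o['tool_pos']),proj('s2',o['tool_pos']-[0,0,.019]))
a=cv2.imread('pics/s2.png')[140:220,210:290]
cv2.imwrite('pics/c3.png',cv2.resize(a,None,fx=7,fy=7,interpolation=cv2.INTER_CUBIC))
```

```text
[ 0.56269396 -0.0775892   0.30054565] [ 0.38112798 -0.03526117 -0.20878998]
[np.float64(248.00523234763614), np.float64(189.33642069846368)] [np.float64(248.56033282283042), np.float64(195.9775590786805)]
```

View pics/c3.png

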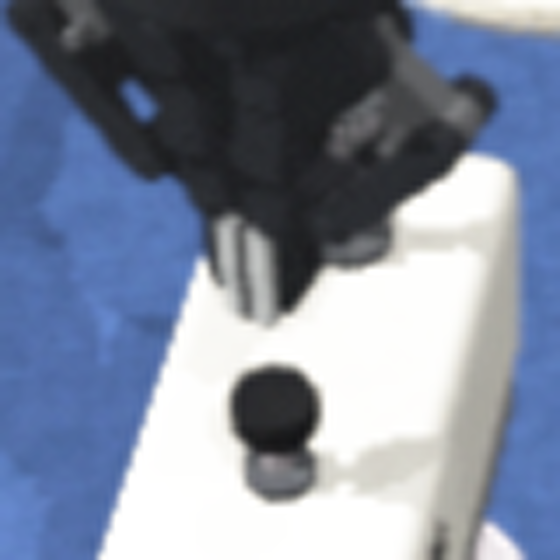

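The fingertip is at about (248,186), above and clear of the knob disc at (249,197), so it isn't in contact. I'll get the wrist and top views to decide between too high and too near.

Run:
```python
from h import *
o=sensors.get_obs();p=o['tool_pos'];snap('wrist','w3');snap('top','t3')
for d in(0,.01,.019): print('w',proj('w3',p-[0,0,d]),'t',proj('t3',p-[0,0,d]))
print('knob',proj('w3',[.5625,-.0766,.2855]),proj('t3',[.5625,-.0766,.2855]), proj('w3',[.4735,-.0625,.312]))
for z in (.28,.29,.30,.31,.32):print(z,atz('s2',247.9,185.7,z))
a=cv2.imread('pics/w3.png'); b=cv2.imread('pics/t3.png')[130:270,245:345]
cv2.imwrite('pics/c4.png',np.hstack([cv2.resize(a[140:,130:430],None,fx=1.5,fy=1.5,interpolation=cv2.INTER_CUBIC),cv2.resize(b,(300,420),interpolation=cv2.INTER_CUBIC)]))
```

```text
w [np.float64(283.35679734683356), np.float64(255.6718734140636)] t [np.float64(309.002020896728), np.float64(177.82417472652406)]
w [np.float64(283.28804452218054), np.float64(247.75176097814503)] t [np.float64(308.73444191855924), np.float64(178.59612533770655)]
w [np.float64(283.2319981518051), np.float64(241.29539271634388)] t [np.float64(308.4989193438155), np.float64(179.2755949909842)]
knob [np.float64(284.8025793437819), np.float64(242.95946988338375)] [np.float64(308.13958936212924), np.float64(179.07466527282475)] [np.float64(226.44556127965677), np.float64(59.829496284316605)]
0.28 [ 0.53534862 -0.08067901  0.28      ]
0.29 [ 0.54425256 -0.07955307  0.29      ]
0.3 [ 0.55315651 -0.07842713  0.3       ]
0.31 [ 0.56206045 -0.07730119  0.31      ]
0.32 [ 0.5709644  -0.07617525  0.32      ]
```

View pics/c4.png

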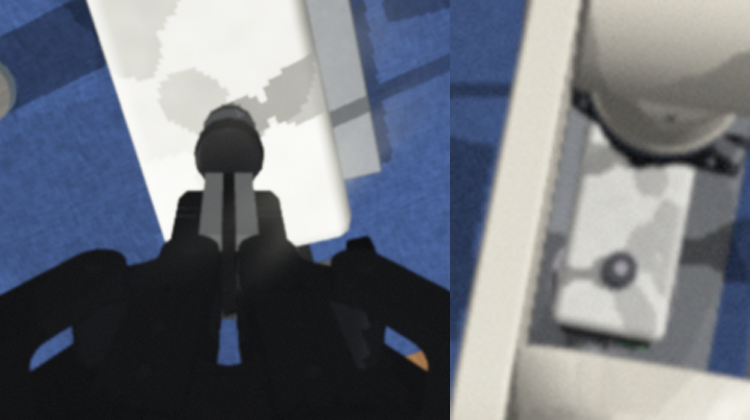

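Both views put the shut tips roughly 20 mm above the TCP, which is higher than the description says. So I'll find contact by force, in small steps. The knob has more than 8 mm of safe travel after contact.

Emit:
play_rows(turn=[[0, 0, 0], [0, 0, 0], [0, 0, 0]], delta_pos=[[0, 0, 0.2], [0, 0, 0], [0, 0, 0]], jaw=[1, 1, 1])

```text
clock: 6.1
tool_pos: [0.5627, -0.0776, 0.2985]
eef_rot: [[-0.914, 0.406, -0.0], [0.406, 0.914, 0.0], [0.0, -0.0, -1.0]]
ft_force: [-0.3, -1.0, 0.1]
opening: 0.0003
```

Emit:
play_rows(turn=[[0, 0, 0], [0, 0, 0], [0, 0, 0]], delta_pos=[[0, 0, 0.2], [0, 0, 0], [0, 0, 0]], jaw=[1, 1, 1])

```text
clock: 6.4
tool_pos: [0.5627, -0.0776, 0.2965]
eef_rot: [[-0.914, 0.406, -0.0], [0.406, 0.914, -0.0], [0.0, -0.0, -1.0]]
ft_force: [0.8, -0.1, -0.2]
opening: 0.0003
```

Emit:
play_rows(turn=[[0, 0, 0], [0, 0, 0], [0, 0, 0]], delta_pos=[[0, 0, 0.2], [0, 0, 0], [0, 0, 0]], jaw=[1, 1, 1])

```text
clock: 6.7
tool_pos: [0.5627, -0.0776, 0.2945]
eef_rot: [[-0.914, 0.406, -0.0], [0.406, 0.914, 0.0], [0.0, -0.0, -1.0]]
ft_force: [-0.3, -0.3, -0.1]
opening: -0.0001
```

Emit:
play_rows(turn=[[0, 0, 0], [0, 0, 0], [0, 0, 0]], delta_pos=[[0, 0, 0.3], [0, 0, 0.3], [0, 0, 0]], jaw=[1, 1, 1])

```text
clock: 7.0
tool_pos: [0.5624, -0.0776, 0.288]
eef_rot: [[-0.914, 0.406, -0.001], [0.406, 0.914, 0.0], [0.001, -0.0, -1.0]]
ft_force: [0.3, 1.5, 0.9]
opening: -0.0
```

Run:
```python
from h import *
o=sensors.get_obs();p=o['tool_pos'];print(p,o['ft_force']);snap('scene','s4');snap('wrist','w4')
a=cv2.imread('pics/s4.png')[150:220,215:285]; b=cv2.imread('pics/w4.png')[190:330,213:353]
cv2.imwrite('pics/c5.png',np.hstack([cv2.resize(a,(400,400),interpolation=cv2.INTER_CUBIC),cv2.resize(b,(400,400),interpolation=cv2.INTER_CUBIC)]))
```

```text
[ 0.5624118  -0.07757364  0.28797031] [0.31463679 1.52512765 0.85321013]
```

View pics/c5.png

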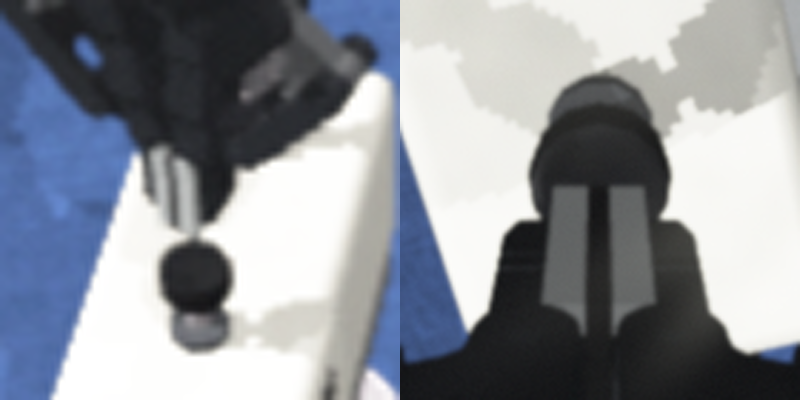

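The scene view shows the tips near (249,192), still clear of the knob top centre at (249,196), and the wrist view shows them centred over the disc. I'll keep descending.

Emit:
play_rows(turn=[[0, 0, 0], [0, 0, 0], [0, 0, 0]], delta_pos=[[0, 0, 0.2], [0, 0, 0], [0, 0, 0]], jaw=[1, 1, 1])

```text
clock: 7.4
tool_pos: [0.5627, -0.0776, 0.2865]
eef_rot: [[-0.914, 0.406, -0.0], [0.406, 0.914, 0.0], [0.0, -0.0, -1.0]]
ft_force: [-0.9, -0.5, 0.3]
opening: -0.0001
```

Emit:
play_rows(turn=[[0, 0, 0], [0, 0, 0], [0, 0, 0]], delta_pos=[[0, 0, 0.2], [0, 0, 0], [0, 0, 0]], jaw=[1, 1, 1])

```text
clock: 7.7
tool_pos: [0.5627, -0.0776, 0.2845]
eef_rot: [[-0.914, 0.406, -0.0], [0.406, 0.914, 0.0], [0.0, -0.0, -1.0]]
ft_force: [-1.0, -0.1, 0.8]
opening: 0.0
```

Emit:
play_rows(turn=[[0, 0, 0], [0, 0, 0], [0, 0, 0]], delta_pos=[[0, 0, 0.2], [0, 0, 0], [0, 0, 0]], jaw=[1, 1, 1])

```text
clock: 8.0
tool_pos: [0.5627, -0.0776, 0.2825]
eef_rot: [[-0.914, 0.406, -0.0], [0.406, 0.914, 0.0], [0.0, -0.0, -1.0]]
ft_force: [0.1, 0.4, -0.4]
opening: -0.0002
```

Emit:
play_rows(turn=[[0, 0, 0], [0, 0, 0], [0, 0, 0]], delta_pos=[[0, 0, 0.2], [0, 0, 0], [0, 0, 0]], jaw=[1, 1, 1])

```text
clock: 8.3
tool_pos: [0.5627, -0.0776, 0.2805]
eef_rot: [[-0.914, 0.406, -0.0], [0.406, 0.914, 0.0], [0.0, -0.0, -1.0]]
ft_force: [0.1, -0.3, 0.2]
opening: -0.0
```

Emit:
play_rows(turn=[[0, 0, 0], [0, 0, 0], [0, 0, 0]], delta_pos=[[0, 0, 0.2], [0, 0, 0], [0, 0, 0]], jaw=[1, 1, 1])

```text
clock: 8.6
tool_pos: [0.5627, -0.0776, 0.2785]
eef_rot: [[-0.914, 0.406, -0.0], [0.406, 0.914, 0.0], [0.0, -0.0, -1.0]]
ft_force: [-0.1, -0.3, 0.1]
opening: 0.0001
```

Emit:
play_rows(turn=[[0, 0, 0], [0, 0, 0], [0, 0, 0]], delta_pos=[[0, 0, 0.2], [0, 0, 0], [0, 0, 0]], jaw=[1, 1, 1])

```text
clock: 8.9
tool_pos: [0.5627, -0.0776, 0.2765]
eef_rot: [[-0.914, 0.406, -0.0], [0.406, 0.914, 0.0], [0.0, -0.0, -1.0]]
ft_force: [-0.2, -0.2, 0.3]
opening: -0.0001
```

Emit:
play_rows(turn=[[0, 0, 0], [0, 0, 0], [0, 0, 0]], delta_pos=[[0, 0, 0.2], [0, 0, 0], [0, 0, 0]], jaw=[1, 1, 1])

```text
clock: 9.2
tool_pos: [0.5627, -0.0776, 0.2745]
eef_rot: [[-0.914, 0.406, -0.0], [0.406, 0.914, 0.0], [0.0, -0.0, -1.0]]
ft_force: [0.1, 0.2, 0.3]
opening: -0.0003
```

Emit:
play_rows(turn=[[0, 0, 0], [0, 0, 0], [0, 0, 0]], delta_pos=[[0, 0, 0.2], [0, 0, 0], [0, 0, 0]], jaw=[1, 1, 1])

```text
clock: 9.5
tool_pos: [0.5627, -0.0776, 0.2725]
eef_rot: [[-0.914, 0.406, -0.0], [0.406, 0.914, 0.0], [0.0, -0.0, -1.0]]
ft_force: [-1.6, -0.1, 0.6]
opening: -0.0001
```

Run:
```python
from h import *
o=sensors.get_obs();p=o['tool_pos'];print(p,o['ft_force']);snap('scene','s5');snap('wrist','w5')
a=cv2.imread('pics/s5.png')[150:220,215:285]; b=cv2.imread('pics/w5.png')[190:330,213:353]
cv2.imwrite('pics/c6.png',np.hstack([cv2.resize(a,(400,400),interpolation=cv2.INTER_CUBIC),cv2.resize(b,(400,400),interpolation=cv2.INTER_CUBIC)]))
```

```text
[ 0.56269019 -0.07757137  0.27249326] [-1.55188689 -0.10557776  0.64359258]
```

View pics/c6.png

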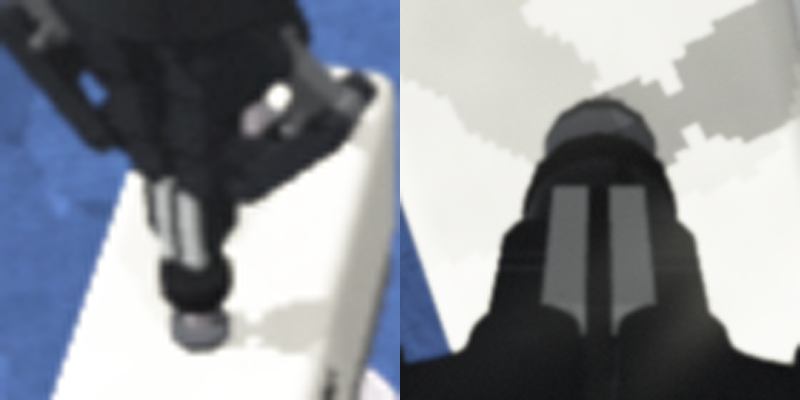

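The tip is now at (249,197), about 2–3 px (about 7 mm) short of the knob's face, and centred over it.

Emit:
play_rows(turn=[[0, 0, 0], [0, 0, 0], [0, 0, 0]], delta_pos=[[0, 0, 0.2], [0, 0, 0], [0, 0, 0]], jaw=[1, 1, 1])

```text
clock: 9.9
tool_pos: [0.5627, -0.0776, 0.2705]
eef_rot: [[-0.914, 0.406, -0.0], [0.406, 0.914, 0.0], [0.0, -0.0, -1.0]]
ft_force: [-0.3, -0.5, -1.0]
opening: 0.0002
```

Emit:
play_rows(turn=[[0, 0, 0], [0, 0, 0], [0, 0, 0]], delta_pos=[[0, 0, 0.2], [0, 0, 0], [0, 0, 0]], jaw=[1, 1, 1])

```text
clock: 10.2
tool_pos: [0.5627, -0.0776, 0.2685]
eef_rot: [[-0.914, 0.406, -0.0], [0.406, 0.914, 0.0], [0.0, -0.0, -1.0]]
ft_force: [0.2, -0.6, -0.0]
opening: -0.0002
```

Emit:
play_rows(turn=[[0, 0, 0], [0, 0, 0], [0, 0, 0]], delta_pos=[[0, 0, 0.15], [0, 0, 0], [0, 0, 0]], jaw=[1, 1, 1])

```text
clock: 10.5
tool_pos: [0.5627, -0.0776, 0.267]
eef_rot: [[-0.914, 0.406, -0.0], [0.406, 0.914, 0.0], [0.0, -0.0, -1.0]]
ft_force: [-1.0, -0.5, 0.5]
opening: 0.0
```

Emit:
play_rows(turn=[[0, 0, 0], [0, 0, 0], [0, 0, 0]], delta_pos=[[0, 0, 0.1], [0, 0, 0], [0, 0, 0]], jaw=[1, 1, 1])

```text
clock: 10.8
tool_pos: [0.5627, -0.0776, 0.2661]
eef_rot: [[-0.914, 0.406, -0.0], [0.406, 0.914, -0.0], [0.0, -0.0, -1.0]]
ft_force: [0.1, 0.2, 0.3]
opening: -0.0001
```

Emit:
play_rows(turn=[[0, 0, 0], [0, 0, 0], [0, 0, 0]], delta_pos=[[0, 0, 0.1], [0, 0, 0], [0, 0, 0]], jaw=[1, 1, 1])

```text
clock: 11.1
tool_pos: [0.5628, -0.0776, 0.2651]
eef_rot: [[-0.914, 0.406, 0.0], [0.406, 0.914, -0.0], [-0.0, 0.0, -1.0]]
ft_force: [-0.6, 0.3, 0.7]
opening: -0.0
```

Emit:
play_rows(turn=[[0, 0, 0], [0, 0, 0], [0, 0, 0]], delta_pos=[[0, 0, 0.1], [0, 0, 0], [0, 0, 0]], jaw=[1, 1, 1])

```text
clock: 11.4
tool_pos: [0.5629, -0.0776, 0.2644]
eef_rot: [[-0.914, 0.406, 0.0], [0.406, 0.914, -0.0], [-0.0, 0.0, -1.0]]
ft_force: [-0.7, -0.1, 5.5]
opening: -0.0001
```

Emit:
play_rows(turn=[[0, 0, 0], [0, 0, 0], [0, 0, 0]], delta_pos=[[0, 0, 0.1], [0, 0, 0], [0, 0, 0]], jaw=[1, 1, 1])

```text
clock: 11.7
tool_pos: [0.5628, -0.0776, 0.2633]
eef_rot: [[-0.914, 0.406, 0.0], [0.406, 0.914, -0.0], [-0.0, 0.0, -1.0]]
ft_force: [-1.1, 0.1, 4.2]
opening: 0.0004
```

Contact is at TCP z≈0.2648, at about 5 N, which is the friction. Next I feel for the teeth, expected 2.5–4 mm below contact.

Emit:
play_rows(turn=[[0, 0, 0], [0, 0, 0], [0, 0, 0]], delta_pos=[[0, 0, 0.1], [0, 0, 0], [0, 0, 0]], jaw=[1, 1, 1])

```text
clock: 12.0
tool_pos: [0.5628, -0.0776, 0.2622]
eef_rot: [[-0.914, 0.406, 0.0], [0.406, 0.914, -0.0], [-0.0, 0.0, -1.0]]
ft_force: [-0.4, 0.2, 4.3]
opening: 0.0004
```

Emit:
play_rows(turn=[[0, 0, 0], [0, 0, 0], [0, 0, 0]], delta_pos=[[0, 0, 0.1], [0, 0, 0], [0, 0, 0]], jaw=[1, 1, 1])

```text
clock: 12.3
tool_pos: [0.5628, -0.0776, 0.2612]
eef_rot: [[-0.914, 0.406, 0.0], [0.406, 0.914, -0.0], [-0.0, 0.0, -1.0]]
ft_force: [-0.3, -0.8, 5.2]
opening: -0.0001
```

Emit:
play_rows(turn=[[0, 0, 0], [0, 0, 0], [0, 0, 0]], delta_pos=[[0, 0, 0.1], [0, 0, 0], [0, 0, 0]], jaw=[1, 1, 1])

```text
clock: 12.6
tool_pos: [0.5628, -0.0776, 0.2603]
eef_rot: [[-0.914, 0.406, 0.0], [0.406, 0.914, -0.0], [-0.0, 0.0, -1.0]]
ft_force: [-1.1, 0.6, 6.3]
opening: -0.0001
```

Emit:
play_rows(turn=[[0, 0, 0], [0, 0, 0], [0, 0, 0]], delta_pos=[[0, 0, 0.1], [0, 0, 0], [0, 0, 0]], jaw=[1, 1, 1])

```text
clock: 12.9
tool_pos: [0.5629, -0.0776, 0.2594]
eef_rot: [[-0.914, 0.406, 0.0], [0.406, 0.914, -0.0], [-0.0, 0.0, -1.0]]
ft_force: [-1.9, 0.5, 6.8]
opening: -0.0001
```

Emit:
play_rows(turn=[[0, 0, 0], [0, 0, 0], [0, 0, 0]], delta_pos=[[0, 0, 0.1], [0, 0, 0], [0, 0, 0]], jaw=[1, 1, 1])

```text
clock: 13.2
tool_pos: [0.5629, -0.0776, 0.2585]
eef_rot: [[-0.914, 0.406, 0.0], [0.406, 0.914, -0.0], [-0.0, 0.0, -1.0]]
ft_force: [-1.1, 0.4, 7.1]
opening: -0.0001
```

Emit:
play_rows(turn=[[0, 0, 0], [0, 0, 0], [0, 0, 0], [0, 0, 0], [0, 0, 0], [0, 0, 0], [0, 0, 0], [0, 0, 0], [0, 0, 0]], delta_pos=[[0, 0, -0.5], [0, 0, -2.5], [0, 0, -3], [0, 0, -3], [2.2, -0.56, 0], [2.2, -0.56, 0], [2.2, -0.56, 0], [2.2, -0.56, 0], [0, 0, 0]], jaw=[1, 1, 1, 1, -0.2, -0.2, -0.2, -0.2, -0.2])

```text
clock: 14.1
tool_pos: [0.4709, -0.062, 0.3481]
eef_rot: [[-0.914, 0.406, -0.001], [0.406, 0.914, 0.0], [0.001, -0.0, -1.0]]
ft_force: [0.3, -0.4, -0.0]
opening: 0.0509
```

Emit:
play_rows(turn=[[0, 0, 0], [0, 0, 0]], delta_pos=[[0, 0, 0], [0, 0, 0]], jaw=[-0.2, -0.2])

```text
clock: 14.3
tool_pos: [0.4739, -0.0625, 0.3481]
eef_rot: [[-0.914, 0.406, 0.0], [0.406, 0.914, -0.0], [-0.0, 0.0, -1.0]]
ft_force: [0.6, -0.3, 0.1]
opening: 0.051
```

Run:
```python
from h import *
o=sensors.get_obs();p=o['tool_pos'];print(p,o['ft_force'],o['opening'],o['q']);snap('scene','s6');snap('wrist','w6')
print(proj('w6',[.4735,-.0625,.312]),proj('w6',p))
a=cv2.imread('pics/s6.png')[130:210,220:300]; b=cv2.imread('pics/w6.png')[140:340,182:382]
cv2.imwrite('pics/c7.png',np.hstack([cv2.resize(a,(400,400),interpolation=cv2.INTER_CUBIC),cv2.resize(b,(400,400),interpolation=cv2.INTER_CUBIC)]))
```

```text
[ 0.47388655 -0.0624726   0.34805307] [ 0.61089133 -0.34173825  0.13774082] 0.05099501975227448 [-7.68823701e+00  3.82898316e-01  1.00604070e+02 -2.12304605e-03
  7.89976313e+01 -7.37521006e+01]
[np.float64(282.83007079432065), np.float64(229.99967770235838)] [np.float64(283.3570220134917), np.float64(255.72338312994816)]
```

View pics/c7.png

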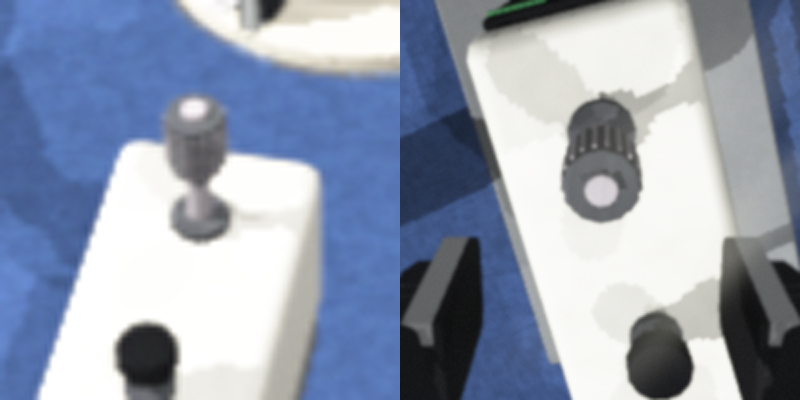

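The collar top is at (282.5,234), about 2–3 mm toward +x of the estimate. I'll shift 2 mm, descend and close.

Emit:
play_rows(turn=[[0, 0, 0], [0, 0, 0], [0, 0, 0], [0, 0, 0], [0, 0, 0], [0, 0, 0]], delta_pos=[[-0.2, 0, 0], [0, 0, 2], [0, 0, 2], [0, 0, 2], [0, 0, 0], [0, 0, 0]], jaw=[-0.2, -0.2, -0.2, -0.2, -0.2, -0.2])

```text
clock: 15.0
tool_pos: [0.4753, -0.0632, 0.2883]
eef_rot: [[-0.914, 0.406, -0.001], [0.406, 0.914, 0.0], [0.001, -0.0, -1.0]]
ft_force: [0.2, -0.0, 0.3]
opening: 0.0514
```

Emit:
play_rows(turn=[[0, 0, 0], [0, 0, 0], [0, 0, 0], [0, 0, 0], [0, 0, 0]], delta_pos=[[0, 0, 1], [0, 0, 1], [0, 0, 1], [0, 0, 0], [0, 0, 0]], jaw=[-0.2, -0.2, -0.2, -0.2, -0.2])

```text
clock: 15.5
tool_pos: [0.4749, -0.0632, 0.2578]
eef_rot: [[-0.914, 0.406, -0.001], [0.406, 0.914, 0.0], [0.001, -0.0, -1.0]]
ft_force: [1.0, -0.2, 1.0]
opening: 0.0514
```

Run:
```python
from h import *
o=sensors.get_obs();p=o['tool_pos'];print(p,o['ft_force'],o['wrist_torque'],o['opening']);snap('scene','s7');snap('wrist','w7')
a=cv2.imread('pics/s7.png')[110:190,220:300]; b=cv2.imread('pics/w7.png')[160:360,182:382]
cv2.imwrite('pics/c8.png',np.hstack([cv2.resize(a,(400,400),interpolation=cv2.INTER_CUBIC),cv2.resize(b,(400,400),interpolation=cv2.INTER_CUBIC)]))
```

```text
[ 0.47490075 -0.06315271  0.25784722] [ 1.00311615 -0.15247522  0.98997767] [ 0.01726078 -0.02497644  0.01518097] 0.051420959113407966
```

View pics/c8.png

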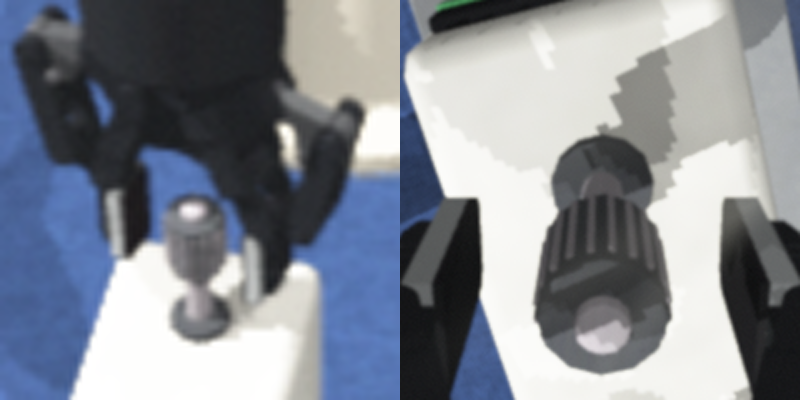

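The collar stands between the pads, laterally centred, with its top at (283.5,322) in the wrist view and the tips level with the collar's bottom. I'll check fore/aft by projection, then close.

Run:
```python
from h import *
o=sensors.get_obs();p=o['tool_pos']
for z in(.312,.311): print(proj('w7',[p[0],p[1],z]),proj('w7',[p[0]+.01,p[1],z]))
```

```text
[np.float64(284.02501958377), np.float64(319.66764722044496)] [np.float64(295.4604106943233), np.float64(342.28297098734515)]
[np.float64(284.00961262322437), np.float64(317.9997610947945)] [np.float64(295.35905089181193), np.float64(340.47849919877376)]
```

Emit:
play_rows(turn=[[0, 0, 0], [0, 0, 0], [0, 0, 0], [0, 0, 0], [0, 0, 0], [0, 0, 0]], delta_pos=[[0, 0, 0], [0, 0, 0], [0, 0, 0], [0, 0, 0], [0, 0, 0], [0, 0, 0]], jaw=[1, 1, 1, 1, 1, 1])

```text
clock: 16.2
tool_pos: [0.4754, -0.063, 0.2586]
eef_rot: [[-0.914, 0.406, 0.001], [0.406, 0.914, 0.0], [-0.001, 0.001, -1.0]]
ft_force: [-0.7, 2.4, 5.7]
opening: 0.0226
```

Run:
```python
from h import *
o=sensors.get_obs();print(o['tool_pos'],o['ft_force'],o['wrist_torque'],o['opening'])
```

```text
[ 0.47538082 -0.06296208  0.2586181 ] [-0.67591192  2.42653389  5.74786347] [ 0.42556101  0.05675613 -0.01774326] 0.02263875498045046
```

Emit:
play_rows(turn=[[0, 0, 1.5], [0, 0, 1.5], [0, 0, 1.5], [0, 0, 0]], delta_pos=[[0, 0, 0], [0, 0, 0], [0, 0, 0], [0, 0, 0]], jaw=[1, 1, 1, 1])

```text
clock: 16.6
tool_pos: [0.4754, -0.0629, 0.2586]
eef_rot: [[-0.879, 0.477, 0.001], [0.477, 0.879, 0.0], [-0.001, 0.001, -1.0]]
ft_force: [-0.6, 3.1, 5.3]
opening: 0.0226
```

```bash
cat > f.py <<'E'
from h import *
o=sensors.get_obs();R=o['eef_rot'];print(o['clock'],'yaw',np.degrees(np.arctan2(R[1,0],R[0,0])).round(2),'F',o['ft_force'].round(2),'T',o['wrist_torque'].round(3),o['tool_pos'].round(4))
E
python3 f.py
```

```text
16.6 yaw 151.51 F [-0.58  3.06  5.28] T [ 0.418  0.118 -0.026] [ 0.4754 -0.0629  0.2586]
```

Emit:
play_rows(turn=[[0, 0, 1.5], [0, 0, 1.5], [0, 0, 1.5], [0, 0, 0]], delta_pos=[[0, 0, 0], [0, 0, 0], [0, 0, 0], [0, 0, 0]], jaw=[1, 1, 1, 1])

```text
clock: 17.0
tool_pos: [0.4754, -0.0629, 0.2586]
eef_rot: [[-0.839, 0.544, 0.001], [0.544, 0.839, 0.0], [-0.001, 0.001, -1.0]]
ft_force: [-0.9, 2.9, 5.1]
opening: 0.0224
```

```bash
python3 f.py
```

```text
17.0 yaw 147.01 F [-0.94  2.92  5.1 ] T [0.365 0.13  0.046] [ 0.4754 -0.0629  0.2586]
```

Emit:
play_rows(turn=[[0, 0, 1], [0, 0, 1], [0, 0, 1], [0, 0, 0]], delta_pos=[[0, 0, 0], [0, 0, 0], [0, 0, 0], [0, 0, 0]], jaw=[1, 1, 1, 1])

```text
clock: 17.4
tool_pos: [0.4754, -0.0629, 0.2586]
eef_rot: [[-0.809, 0.587, 0.001], [0.587, 0.809, 0.0], [-0.001, 0.001, -1.0]]
ft_force: [-0.8, 2.9, 5.1]
opening: 0.0221
```

```bash
python3 f.py
```

```text
17.4 yaw 144.03 F [-0.76  2.93  5.15] T [ 0.405  0.042 -0.012] [ 0.4754 -0.0629  0.2586]
```

Emit:
play_rows(turn=[[0, 0, 1.5], [0, 0, 1.5], [0, 0, 1.5], [0, 0, 0]], delta_pos=[[0, 0, 0], [0, 0, 0], [0, 0, 0], [0, 0, 0]], jaw=[1, 1, 1, 1])

```text
clock: 17.8
tool_pos: [0.4754, -0.0629, 0.2586]
eef_rot: [[-0.761, 0.649, 0.001], [0.649, 0.761, 0.0], [-0.001, 0.001, -1.0]]
ft_force: [-1.0, 3.1, 5.3]
opening: 0.0225
```

```bash
python3 f.py
```

```text
17.8 yaw 139.52 F [-1.04  3.13  5.26] T [0.397 0.066 0.062] [ 0.4754 -0.0629  0.2586]
```

Emit:
play_rows(turn=[[0, 0, 1.5], [0, 0, 1], [0, 0, 0], [0, 0, 0]], delta_pos=[[0, 0, 0], [0, 0, 0], [0, 0, 0], [0, 0, 0]], jaw=[1, 1, 1, 1])

```text
clock: 18.2
tool_pos: [0.4754, -0.0629, 0.2586]
eef_rot: [[-0.732, 0.681, 0.001], [0.681, 0.732, 0.0], [-0.0, 0.001, -1.0]]
ft_force: [0.5, 3.2, 5.8]
opening: 0.022
```

```bash
cat >> f.py <<'E'
T=[o['wrist_torque'][2]]
for i in range(5): get_image('wrist');T.append(sensors.get_obs()['wrist_torque'][2])
print('Tz',np.mean(T).round(3),np.round(T,3))
E
python3 f.py
```

```text
18.2 yaw 137.06 F [0.49 3.22 5.81] T [0.442 0.106 0.013] [ 0.4754 -0.0629  0.2586]
Tz 0.015 [0.013 0.029 0.005 0.037 0.005 0.002]
```

Averaging works: free at about 0.02 N·m. I'll continue with averaged readings.

Emit:
play_rows(turn=[[0, 0, 1.5], [0, 0, 1.5], [0, 0, 1.5], [0, 0, 0]], delta_pos=[[0, 0, 0], [0, 0, 0], [0, 0, 0], [0, 0, 0]], jaw=[1, 1, 1, 1])

```text
clock: 18.85
tool_pos: [0.4754, -0.0629, 0.2586]
eef_rot: [[-0.676, 0.737, 0.001], [0.737, 0.676, 0.0], [-0.0, 0.001, -1.0]]
ft_force: [0.0, 3.0, 5.7]
opening: 0.023
```

```bash
python3 f.py
```

```text
18.85 yaw 132.51 F [0.02 2.98 5.7 ] T [0.493 0.09  0.052] [ 0.4754 -0.0629  0.2586]
Tz 0.03 [ 0.052  0.01   0.086 -0.008  0.029  0.012]
```

Emit:
play_rows(turn=[[0, 0, 1.5], [0, 0, 1.5], [0, 0, 1.5], [0, 0, 0]], delta_pos=[[0, 0, 0], [0, 0, 0], [0, 0, 0], [0, 0, 0]], jaw=[1, 1, 1, 1])

```text
clock: 19.5
tool_pos: [0.4754, -0.0629, 0.2586]
eef_rot: [[-0.616, 0.788, 0.001], [0.788, 0.616, 0.0], [-0.0, 0.001, -1.0]]
ft_force: [0.4, 3.1, 5.2]
opening: 0.0224
```

```bash
python3 f.py
```

```text
19.5 yaw 128.01 F [0.35 3.14 5.21] T [0.432 0.083 0.045] [ 0.4754 -0.0629  0.2586]
Tz 0.012 [ 0.045  0.014 -0.01  -0.029  0.045  0.007]
```

Emit:
play_rows(turn=[[0, 0, 1.5], [0, 0, 1.5], [0, 0, 1.5], [0, 0, 0]], delta_pos=[[0, 0, 0], [0, 0, 0], [0, 0, 0], [0, 0, 0]], jaw=[1, 1, 1, 1])

```text
clock: 20.15
tool_pos: [0.4754, -0.0629, 0.2586]
eef_rot: [[-0.552, 0.834, 0.001], [0.834, 0.552, 0.0], [-0.0, 0.001, -1.0]]
ft_force: [0.8, 3.3, 5.1]
opening: 0.0226
```

```bash
python3 f.py
```

```text
20.15 yaw 123.52 F [0.83 3.35 5.14] T [0.415 0.106 0.017] [ 0.4754 -0.0629  0.2586]
Tz -0.002 [ 0.017 -0.033 -0.003 -0.006  0.03  -0.017]
```

Emit:
play_rows(turn=[[0, 0, 1.5], [0, 0, 1.5], [0, 0, 1.5], [0, 0, 0]], delta_pos=[[0, 0, 0], [0, 0, 0], [0, 0, 0], [0, 0, 0]], jaw=[1, 1, 1, 1])

```text
clock: 20.8
tool_pos: [0.4754, -0.0629, 0.2586]
eef_rot: [[-0.485, 0.874, 0.001], [0.874, 0.485, 0.0], [-0.0, 0.001, -1.0]]
ft_force: [0.1, 2.5, 5.1]
opening: 0.0225
```

```bash
python3 f.py
```

```text
20.8 yaw 119.01 F [0.06 2.55 5.15] T [ 0.435  0.08  -0.014] [ 0.4754 -0.0629  0.2586]
Tz -0.005 [-0.014 -0.033  0.026 -0.004  0.011 -0.015]
```

Emit:
play_rows(turn=[[0, 0, 1.5], [0, 0, 1.5], [0, 0, 1.5], [0, 0, 0]], delta_pos=[[0, 0, 0], [0, 0, 0], [0, 0, 0], [0, 0, 0]], jaw=[1, 1, 1, 1])

```text
clock: 21.45
tool_pos: [0.4754, -0.0629, 0.2586]
eef_rot: [[-0.415, 0.91, 0.001], [0.91, 0.415, 0.0], [-0.0, 0.001, -1.0]]
ft_force: [-0.2, 3.7, 5.7]
opening: 0.0226
```

```bash
python3 f.py
```

```text
21.45 yaw 114.51 F [-0.19  3.66  5.65] T [ 0.439  0.027 -0.048] [ 0.4754 -0.0629  0.2586]
Tz 0.002 [-0.048  0.002  0.024  0.021 -0.013  0.025]
```

Emit:
play_rows(turn=[[0, 0, 1.5], [0, 0, 1.5], [0, 0, 1.5], [0, 0, 0]], delta_pos=[[0, 0, 0], [0, 0, 0], [0, 0, 0], [0, 0, 0]], jaw=[1, 1, 1, 1])

```text
clock: 22.1
tool_pos: [0.4755, -0.0629, 0.2586]
eef_rot: [[-0.342, 0.94, 0.001], [0.94, 0.342, 0.0], [0.0, 0.001, -1.0]]
ft_force: [0.3, 2.8, 5.3]
opening: 0.0224
```

```bash
python3 f.py
```

```text
22.1 yaw 110.01 F [0.34 2.77 5.28] T [0.452 0.084 0.011] [ 0.4755 -0.0629  0.2586]
Tz 0.019 [ 0.011  0.022  0.011 -0.008  0.068  0.008]
```

Emit:
play_rows(turn=[[0, 0, 1.5], [0, 0, 1.5], [0, 0, 1.5], [0, 0, 0]], delta_pos=[[0, 0, 0], [0, 0, 0], [0, 0, 0], [0, 0, 0]], jaw=[1, 1, 1, 1])

```text
clock: 22.75
tool_pos: [0.4755, -0.0629, 0.2586]
eef_rot: [[-0.268, 0.964, 0.001], [0.964, 0.268, 0.0], [0.0, 0.001, -1.0]]
ft_force: [0.5, 3.8, 5.8]
opening: 0.0225
```

```bash
python3 f.py
```

```text
22.75 yaw 105.52 F [0.48 3.76 5.84] T [0.42  0.042 0.027] [ 0.4755 -0.0629  0.2586]
Tz 0.0 [ 0.027  0.031 -0.013 -0.038  0.012 -0.018]
```

Emit:
play_rows(turn=[[0, 0, 1.5], [0, 0, 1.5], [0, 0, 1.5], [0, 0, 0]], delta_pos=[[0, 0, 0], [0, 0, 0], [0, 0, 0], [0, 0, 0]], jaw=[1, 1, 1, 1])

```text
clock: 23.4
tool_pos: [0.4755, -0.0629, 0.2586]
eef_rot: [[-0.191, 0.982, 0.001], [0.982, 0.191, 0.0], [0.0, 0.001, -1.0]]
ft_force: [0.4, 4.3, 5.3]
opening: 0.0228
```

```bash
python3 f.py
```

```text
23.4 yaw 101.01 F [0.38 4.34 5.26] T [ 0.416  0.037 -0.051] [ 0.4755 -0.0629  0.2586]
Tz -0.029 [-0.051 -0.009 -0.01   0.01  -0.06  -0.051]
```

Emit:
play_rows(turn=[[0, 0, 1.5], [0, 0, 1.5], [0, 0, 1.5], [0, 0, 0]], delta_pos=[[0, 0, 0], [0, 0, 0], [0, 0, 0], [0, 0, 0]], jaw=[1, 1, 1, 1])

```text
clock: 24.05
tool_pos: [0.4755, -0.0628, 0.2586]
eef_rot: [[-0.113, 0.994, 0.001], [0.994, 0.113, 0.001], [0.0, 0.001, -1.0]]
ft_force: [0.4, 4.0, 5.4]
opening: 0.0225
```

```bash
python3 f.py
```

```text
24.05 yaw 96.51 F [0.4  4.02 5.42] T [ 0.472  0.019 -0.062] [ 0.4755 -0.0628  0.2586]
Tz -0.023 [-0.062 -0.006 -0.025  0.026 -0.088  0.019]
```

Emit:
play_rows(turn=[[0, 0, 1.5], [0, 0, 1.5], [0, 0, 1.5], [0, 0, 0]], delta_pos=[[0, 0, 0], [0, 0, 0], [0, 0, 0], [0, 0, 0]], jaw=[1, 1, 1, 1])

```text
clock: 24.7
tool_pos: [0.4755, -0.0629, 0.2586]
eef_rot: [[-0.035, 0.999, 0.001], [0.999, 0.035, 0.001], [0.0, 0.001, -1.0]]
ft_force: [-0.0, 3.6, 5.0]
opening: 0.0227
```

```bash
python3 f.py
```

```text
24.7 yaw 92.01 F [-0.05  3.62  5.02] T [ 0.501  0.061 -0.007] [ 0.4755 -0.0629  0.2586]
Tz 0.006 [-0.007  0.041 -0.032  0.024  0.034 -0.022]
```

Emit:
play_rows(turn=[[0, 0, 1.5], [0, 0, 1.5], [0, 0, 1.5], [0, 0, 0]], delta_pos=[[0, 0, 0], [0, 0, 0], [0, 0, 0], [0, 0, 0]], jaw=[1, 1, 1, 1])

```text
clock: 25.35
tool_pos: [0.4755, -0.0629, 0.2586]
eef_rot: [[0.043, 0.999, 0.001], [0.999, -0.043, 0.0], [0.001, 0.001, -1.0]]
ft_force: [1.2, 2.5, 4.7]
opening: 0.0225
```

```bash
python3 f.py
```

```text
25.35 yaw 87.52 F [1.2  2.46 4.72] T [0.497 0.045 0.132] [ 0.4755 -0.0629  0.2586]
Tz 0.121 [0.132 0.098 0.155 0.129 0.101 0.11 ]
```

The shaft went stiff at 0.12 N·m, about 3° past the free play, so the teeth have meshed. I'll ease back to the middle of the play.

Emit:
play_rows(turn=[[0, 0, -2], [0, 0, -2], [0, 0, -2], [0, 0, -2], [0, 0, 0]], delta_pos=[[0, 0, 0], [0, 0, 0], [0, 0, 0], [0, 0, 0], [0, 0, 0]], jaw=[1, 1, 1, 1, 1])

```text
clock: 26.1
tool_pos: [0.4755, -0.0629, 0.2586]
eef_rot: [[-0.098, 0.995, 0.001], [0.995, 0.098, 0.0], [0.0, 0.001, -1.0]]
ft_force: [-0.0, 2.7, 4.4]
opening: 0.0223
```

```bash
python3 f.py
```

```text
26.1 yaw 95.63 F [-0.01  2.67  4.36] T [ 0.454 -0.026  0.007] [ 0.4755 -0.0629  0.2586]
Tz 0.027 [0.007 0.045 0.015 0.044 0.033 0.016]
```

Emit:
play_rows(turn=[[0, 0, 0], [0, 0, 0], [0, 0, 0], [0, 0, 0], [0, 0, 0], [0, 0, 0], [0, 0, 0], [0, 0, 0]], delta_pos=[[0, 0, 0], [0, 0, 0], [0, 0, 0], [0, 0, 0], [0, 0, -1], [0, 0, -2], [0, 0, -3], [0, 0, -3]], jaw=[-0.2, -0.2, -0.2, -0.2, -0.2, -0.2, -0.2, -0.2])

```text
clock: 27.15
tool_pos: [0.4748, -0.0632, 0.3496]
eef_rot: [[-0.097, 0.995, -0.0], [0.995, 0.097, -0.0], [0.0, -0.0, -1.0]]
ft_force: [0.5, -0.4, -0.4]
opening: 0.0513
```

Emit:
play_rows(turn=[[0, 0, 0], [0, 0, 0], [0, 0, 0], [0, 0, 0], [0, 0, 0], [0, 0, 0], [0, 0, 0], [0, 0, 0], [0, 0, 0]], delta_pos=[[-0.58, 2.14, 0], [-0.58, 2.14, 0], [-0.58, 2.14, 0], [-0.58, 2.14, 0], [0, 0, 2.5], [0, 0, 2.5], [0, 0, 1.5], [0, 0, 0.5], [0, 0, 0]], jaw=[1, 1, 1, 1, 1, 1, 1, 1, 1])

```text
clock: 28.05
tool_pos: [0.5623, -0.078, 0.2781]
eef_rot: [[-0.097, 0.995, -0.001], [0.995, 0.097, 0.0], [0.0, -0.001, -1.0]]
ft_force: [-0.3, -0.1, -0.4]
opening: 0.0001
```

```bash
python3 f.py
```

```text
28.05 yaw 95.56 F [-0.27 -0.12 -0.42] T [0.023 0.022 0.027] [ 0.5623 -0.078   0.2781]
Tz -0.009 [ 0.027 -0.01  -0.068  0.009 -0.033  0.02 ]
```

Emit:
play_rows(turn=[[0, 0, 0], [0, 0, 0], [0, 0, 0], [0, 0, 0]], delta_pos=[[0, 0, 0.9], [0, 0, 0.8], [0, 0, 0], [0, 0, 0]], jaw=[1, 1, 1, 1])

```text
clock: 28.7
tool_pos: [0.5622, -0.0779, 0.2606]
eef_rot: [[-0.097, 0.995, -0.001], [0.995, 0.097, 0.0], [0.0, -0.001, -1.0]]
ft_force: [1.1, -0.4, 0.2]
opening: -0.0001
```

Emit:
play_rows(turn=[[0, 0, 0], [0, 0, 0], [0, 0, 0], [0, 0, 0]], delta_pos=[[0, 0, 0.1], [0, 0, 0.1], [0, 0, 0], [0, 0, 0]], jaw=[1, 1, 1, 1])

```text
clock: 29.1
tool_pos: [0.5625, -0.078, 0.2592]
eef_rot: [[-0.097, 0.995, 0.0], [0.995, 0.097, -0.0], [-0.0, 0.0, -1.0]]
ft_force: [0.0, 0.3, 0.9]
opening: -0.0
```

Emit:
play_rows(turn=[[0, 0, 0], [0, 0, 0], [0, 0, 0], [0, 0, 0]], delta_pos=[[0, 0, 0.1], [0, 0, 0.1], [0, 0, 0], [0, 0, 0]], jaw=[1, 1, 1, 1])

```text
clock: 29.5
tool_pos: [0.5627, -0.078, 0.2574]
eef_rot: [[-0.097, 0.995, 0.001], [0.995, 0.097, -0.0], [-0.0, 0.001, -1.0]]
ft_force: [-1.1, 0.9, 5.8]
opening: 0.0001
```

Contact again, at friction level. I'll press on and watch that the force stays near 5 N.

Emit:
play_rows(turn=[[0, 0, 0], [0, 0, 0], [0, 0, 0]], delta_pos=[[0, 0, 0.1], [0, 0, 0.05], [0, 0, 0]], jaw=[1, 1, 1])

```text
clock: 29.8
tool_pos: [0.5626, -0.078, 0.2558]
eef_rot: [[-0.097, 0.995, 0.0], [0.995, 0.097, -0.0], [-0.0, 0.0, -1.0]]
ft_force: [-1.5, -0.4, 4.8]
opening: 0.0004
```

Emit:
play_rows(turn=[[0, 0, 0], [0, 0, 0], [0, 0, 0]], delta_pos=[[0, 0, 0.1], [0, 0, 0], [0, 0, 0]], jaw=[1, 1, 1])

```text
clock: 30.1
tool_pos: [0.5626, -0.078, 0.2547]
eef_rot: [[-0.097, 0.995, 0.0], [0.995, 0.097, -0.0], [-0.0, 0.0, -1.0]]
ft_force: [-0.4, -0.4, 4.7]
opening: -0.0001
```

Emit:
play_rows(turn=[[0, 0, 0], [0, 0, 0], [0, 0, 0]], delta_pos=[[0, 0, 0.1], [0, 0, 0], [0, 0, 0]], jaw=[1, 1, 1])

```text
clock: 30.4
tool_pos: [0.5626, -0.078, 0.2536]
eef_rot: [[-0.097, 0.995, 0.0], [0.995, 0.097, -0.0], [-0.0, 0.0, -1.0]]
ft_force: [0.2, -0.3, 4.2]
opening: 0.0002
```

Emit:
play_rows(turn=[[0, 0, 0], [0, 0, 0], [0, 0, 0]], delta_pos=[[0, 0, 0.1], [0, 0, 0], [0, 0, 0]], jaw=[1, 1, 1])

```text
clock: 30.7
tool_pos: [0.5626, -0.078, 0.2526]
eef_rot: [[-0.097, 0.995, 0.0], [0.995, 0.097, -0.0], [-0.0, 0.0, -1.0]]
ft_force: [0.5, 0.6, 4.5]
opening: 0.0002
```

Emit:
play_rows(turn=[[0, 0, 0], [0, 0, 0], [0, 0, 0]], delta_pos=[[0, 0, 0.05], [0, 0, 0], [0, 0, 0]], jaw=[1, 1, 1])

```text
clock: 31.0
tool_pos: [0.5626, -0.078, 0.2524]
eef_rot: [[-0.097, 0.995, 0.0], [0.995, 0.097, -0.0], [-0.0, 0.0, -1.0]]
ft_force: [0.3, 0.5, 6.0]
opening: 0.0
```

Emit:
play_rows(turn=[[0, 0, 0], [0, 0, 0], [0, 0, 0]], delta_pos=[[0, 0, 0.05], [0, 0, 0], [0, 0, 0]], jaw=[1, 1, 1])

```text
clock: 31.3
tool_pos: [0.5627, -0.078, 0.2523]
eef_rot: [[-0.097, 0.995, 0.001], [0.995, 0.097, -0.0], [-0.0, 0.001, -1.0]]
ft_force: [-1.3, 0.4, 9.2]
opening: -0.0
```

The firm stop is at 0.2523, so travel from first contact is 12.5 mm. That fits home only, because blocked teeth would have stopped within 10 mm. I'll let go and retreat.

Emit:
play_rows(turn=[[0, 0, 0], [0, 0, 0], [0, 0, 0], [0, 0, 0], [0, 0, 0], [0, 0, 0], [0, 0, 0], [0, 0, 0], [0, 0, 0]], delta_pos=[[0, 0, -0.5], [0, 0, -2.5], [0, 0, -4], [0, 0, -4], [4, 0, -1], [4, 0, 0], [4, 0, 0], [0, 0, 0], [0, 0, 0]], jaw=[1, 1, 1, 1, 1, 1, 1, 1, 1])

```text
clock: 32.2
tool_pos: [0.5504, 0.0422, 0.3711]
eef_rot: [[-0.099, 0.995, -0.001], [0.995, 0.099, -0.0], [-0.0, -0.001, -1.0]]
ft_force: [0.6, -0.5, -0.6]
opening: 0.0002
```

Run:
```python
from h import *
print(sensors.get_obs()['ft_force']);snap('scene','s9')
a=cv2.imread('pics/scene0.png')[130:280,120:380]; b=cv2.imread('pics/s9.png')[130:280,120:380]
cv2.imwrite('pics/c9.png',cv2.resize(np.vstack([a,b]),(520,600),interpolation=cv2.INTER_CUBIC))
```

```text
[ 0.57312864 -0.49181118 -0.56108162]
```

View pics/c9.png

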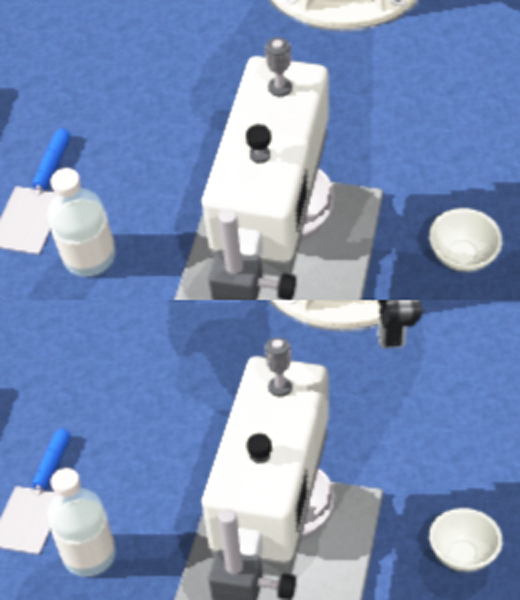

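The knob now sits low on the head, about 10 px lower in the enlarged view than at the start. The bystanders look unmoved and the arm is clear, so I'm handing in.

```bash
python3 -c "
from rig import env
print(env.close_job())"
```

```text
the job is handed in; nothing more can be done
None
```

The stirrer is in its slow range. The knob was pressed home onto meshed teeth, and the job was handed in at about 32 s of the 64 s allowed. No verdict was reported.

- **Lowering the knob:** I eased it down with the shut fingertips until it was about 2 mm into the ring's spring, pushing with about 7 N.
- **Meshing:** I turned the shaft by its collar in one direction in small steps instead of rocking it back and forth. It went stiff after about 68°, at 0.12 N·m (roughly 7 N on the teeth), and I backed off 8° straight away.
- **Pressing home:** The knob went down at about 5 N, which is friction only. It reached a firm stop 12.5 mm below first contact, with a last push of 9 N. Blocked teeth would have stopped it within 10 mm.
- **Last checks:** The final picture shows the knob seated low and staying there by itself. The bottle, dish and spatula look unmoved and the arm is clear. The bowl is mostly hidden behind the head, so I could only see that its visible rim looks unchanged.

**Disagreement:** The shut fingertips touched about 20 mm behind the reported TCP, where the description puts them 19 mm ahead. I went by contact force and the pictures instead. The first camera estimates of the knob's position also differed by about 8 mm between views, and of the collar's by 2–3 mm. I corrected the collar's position from close up and used the known 90 mm spacing for the knob.

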